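# Slide the loaded nest under the press and shut the guard

### The job

Make the arbor press ready for its stroke: with your fingertips push the loaded slide in under the ram, fully home against its stop, and then push the clear yellow-framed guard fully shut across the front of it. Push the push plate and the guard from their outer faces and do not pinch them; do not touch the stick bundle in the nest, which must stay seated upright, and leave the other things on the bench where they are.

Things in the scene. Friction and masses are not known exactly. Their poses are not given: they have to be found in the camera images.
- press: Grey cast arbor press on a dark board. Origin on the bench below the ram axis; x points from its open front to the column behind, y to the left seen from the front. Board x -0.33 to 0.23, y +-0.135, 18 mm thick. Two slide rails along x at y +-0.036 up to z 0.065. Short yellow closing post, 0.13 high, at x -0.118, y 0.106.
- shuttle (a joint): Travel of the sliding aluminium nest along the rails in the press's +x direction, m: 0 = pulled right out to the loading end (as it starts), 0.15 = fully home against its stop, nest under the ram. Stays where it is left (about 3 N sliding friction, plus 12 N per m/s).
- push_face (a point): Middle of the front of the slide's upright push plate (black rubber pad on aluminium), 0.127 above the bench. Press axes: the front looks to -x, push to +x. Plate 100 mm wide (pad 80 x 36 mm), 9 mm thick in all, top edge 23 mm above this point, foot 48 mm below; nest centre 118 mm behind it.
- nest (a point): Floor of the round nest on the slide, z 0.079 above the bench, where the bundle stands; black ring 68 mm outside, 53.6 mm inside, 20 mm high.
- guard (a joint): Angle of the clear guard about its upright hinge, rad: 0 = fully shut across the press's front, against its stop; 1.57 = open, standing straight out to the front (-x) on the press's -y side. Stays where it is left (0.12 N m friction).
- guard_hinge (a point): On the guard's hinge axis, level with its top edge, 0.216 above the bench. Axes turn with the guard: +y along the panel to the free edge, -x outward (the face to push). Panel 196 mm long from the axis, bottom edge at 0.094, yellow frame 14 mm thick (7 mm each side of the axis) round a 4 mm clear sheet. Yellow post, 26 mm square, 0.23 high, 14 mm beyond the axis (press -y).
- guard_edge (a point): Top of the guard's free upright frame bar, on the middle of its outer face, 189 mm from the hinge axis along the guard's y and 7 mm out; the same axes as guard_hinge (-x = outward). z 0.216.
- bundle: Round bundle of pine sticks in a card sleeve, 50 mm across, 70 mm tall, standing loose in the nest (its top 0.149 above the bench). Origin at the centre of its underside, z up.
- spare: An equal bundle of sticks (50 mm across, 70 mm tall), standing loose on the bench near the front end of the press board. Origin at the centre of its underside.
- sleeve: Empty card sleeve, a tube 54 mm across and 40 mm tall, standing on the bench. Origin at the centre of its underside.
- bin: Red plastic bin 250 x 170 x 85 mm (long along its x) full of bundles that stand up to 75 mm, inside the rim. Origin at the centre of its underside.
- brush: Bench brush 200 mm long lying on the bench along its own x, under 60 mm high. Origin at the centre of its underside.
- ram_end (a point): Lower end of the press's square ram, 0.175 above the bench, over the press origin; press axes. The head above overhangs from x -0.06 to 0.055, y +-0.04, z 0.24 to 0.37 above the bench; a 60 mm tube stands on it up to 0.50; the hand lever rises at y -0.062 to 0.52. The column begins 97 mm behind (+x).
There are look-alikes about, which are no part of the job. Leave any orange or purple look-alike of the spare alone.

How it is judged:
On the way, in this order (a step that is already met when the one before it is completed fails the run):
1. the slide is fully home under the ram while the guard is still open (value of joint shuttle above 0.146 m and value of joint guard above 0.6 rad), for 0.2 s.
2. the guard is fully shut with the slide home (value of joint guard below 0.035 rad and value of joint shuttle above 0.146 m), for 0.2 s.
At the end, for the whole second after the job is handed in: The slide is home (within 4 mm of its stop), the guard is shut (within 0.035 rad), the bundle stands upright and still in the nest (seated, within 6 mm of its centre), and the spare bundle, sleeve, bin and brush are where they were (within 15 mm), bundle and sleeve upright (all of step 2 and horizontal distance between bundle and nest below 0.006 m and angle between each of bundle, spare, sleeve's own z axis and vertical below 0.1 rad and z of bundle in the frame of nest below 0.004 m and linear speed of bundle below 0.02 m/s and distance of each of spare, sleeve, bin, brush from where it was at the start of the episode below 0.015 m); the robot touches nothing.
It fails at once if the robot touches the bundle in the nest (contact force between any of the fingers, the arm and bundle above 0.5 N).
It fails at once if the bundle is lifted out of the nest (z of bundle in the frame of nest above 0.015 m).
It fails at once if the push plate is pinched or dragged from behind instead of pushed on its front (contact force between the fingers and shuttle above 1 N and x of the grasp point in the frame of push_face above 0 m).
It fails at once if the guard is closed by pinching it or from its inner side instead of being pushed on its outer face (contact force between the fingers and guard above 1 N and x of the grasp point in the frame of guard_edge above 0 m and velocity of joint guard below -0.05 rad/s).
It fails at once if another thing on the bench is moved, lifted or knocked over (distance of any of spare, sleeve, bin, brush from where it was at the start of the episode above 0.025 m or angle between any of spare, sleeve's own z axis and vertical above 0.4 rad).
It also fails if it takes over 50 s, if anything falls off the work surface, if the arm or the gripper's body presses on something with over 40 N, if the wrist force passes 120 N, or if a joint passes its speed limit or range.

### The arm

A 6-joint arm with a two-finger parallel gripper is mounted at the origin on the work surface. World frame = base frame: x ahead of the robot, y to its left, z up, the work surface at z = 0. Lengths are in m, angles in rad, forces in N, time in s.
With the tool pointing down it reaches from about 0.25 to 0.725 m from the base axis. Payload 4 kg.
Tool frame: the origin (TCP) lies between the finger pads; the fingertips stand 11 mm ahead of it and the grasp point (between the pads) lies 8 mm behind it (bot.tip_extent is the distance from the TCP to the fingertips, in m); z points along the fingers, y is the line along which they close (so a half turn about z gives the same grasp; the last joint's range is limited). The gripper opens to 85 mm and grips with 20 to 120 N. Pads are 22 mm wide; open, the fingers measure 114 mm over their backs; the gripper's body (76 mm by 85 mm) begins 54 mm behind the grasp point. The pads swing forward as they close: fully open they stand 13 mm farther back than shut.
Start: joints at [-1.296, 0.241, 0.005, 1.335, 0, 1.571], TCP at [0.136, -0.481, 0.242] pointing down, gripper open.
Joint ranges: [-2.72, 2.72], [-1.05, 1.87], [-1.09, 1.28], [-1.99, 2.15], [-1.42, 1.44], [-3.14, 3.14]. Speed limits (rad/s): [2.79, 2.79, 3.14, 3.14, 3.14, 3.14].

### API

Orientations are given as a unit quaternion [x, y, z, w].
In Python, from workcell import bot gives the robot as it stands. The module is installed in compiled form; this text tells all that it offers.
- The arm moves only by the tool drive_tool, never from a script. Its argument "rows" is a list of rows, each an object of numbers: "dx", "dy", "dz": the shift along the tool's x, y, z in units of 50 mm (1.0 is 50 mm); "wx", "wy", "wz": the turn, a rotation vector about the tool's x, y, z in units of 5 degrees (1.0 is 5 degrees); "hand": the finger opening in mm, from 0 to 85.4. A call has 1 to 20 rows; each row is the pose to reach, as a shift and turn from the pose commanded when the call began, along the tool's axes at that moment; what a row does not reach only later rows make up. A row lasts 1/10 s, in which the tool goes at most 50 mm and 8.59 degrees, less where a joint would pass 70% of its speed; a pose out of reach is approached as far as the arm can. A call with a gripper value outside its range is refused whole. The fingers move at their own pace and stop on an object; the grip force is fixed at half the most. Time passes only in rows, so rows that repeat a pose let the fingers close. It gives the time, the measured TCP pose, the force, the opening and the grip force at its end, in the units of the state.
- bot.get_obs(): the state, without advancing time (a new reading comes with each control period).
- bot.camera(name): name is "scene" or "top" or "wrist"; returns the picture (480x640x3 uint8, red, green, blue); there is no depth.
- bot.get_calibration(name): a dict with "vfov" (degrees; the focal length in pixels is half the picture's height over the tangent of half this angle, whatever the lens; pixels are square), "cx", "cy" (the principal point, pixels), "origin" and "rotation" of the camera in the world; the wrist camera has in their place "mount" (4x4, takes a point from camera to tool coordinates, whose origin is the TCP and whose axes are the flange's). Camera axes: x right, y up, looking along -z (the intrinsics and any distortion apply to the point x, -y, -z); pixel columns grow to the right and rows downward; lengths in m; the calibration is good to about 2 mm. A picture is of the moment at which its call begins: read the wrist's pose just before it. get_calibration takes no time and is no camera call.
- bot.job_done(): hands the job in; it is judged then, once.
Trained networks look in the newest picture that a camera, given by its name, has taken for a name from the list of things; names that differ only in an ending like _2 or _b are one class to them, and where a whole thing is asked for, a point or a joint stands for the part that bears it (a point fixed in the world has none). Each returns a list of dicts, best first, with "score" (0 to 1); they miss things now and then, are a little off and sometimes report something else, mostly with a low value. They report only what shows in the picture. A call takes as long as a camera call. They do not tell look-alikes from the thing itself.
- bot.look_for(camera, thing): "extent" ([centre column, centre row, width, height] in pixels, round what is visible of it).
- bot.outline_of(camera, thing): "region" (480x640 bool, what is visible of it) and "extent" ([centre column, centre row, width, height] in pixels, round what is visible of it).
The state is a dict: "clock": time; "joint_pos": joint angles; "joint_vel": joint speeds; "tau": joint torques, N m; "eef_pos": TCP position; "tool_rot": TCP orientation; "ft_force": force on the tool from outside, world axes, zero at the start; "ft_torque": the same for the moment, N m; "grip_width": finger opening in m; "grasp_force": force on a finger pad.
Only numpy, scipy, OpenCV 4.12 (cv2) and the standard library are available. Lean on these libraries where they do the work, as an engineer would, in place of code of your own. Each camera call takes 0.05 s, during which the arm holds its last target. There are 200 camera calls.

## Working session

There is one attempt and no reset: what is moved stays moved. The work goes in short steps, Python scripts to look and compute and a tool call to move; the robot and the scene stay as the last step left them, time stands still between calls to the robot, and variables do not carry over. Pictures are saved under pics/ and viewed, at most 10 in all, crops included, and the job is handed in when it is done.

Besides the shell and the picture viewer there is one more tool, called after "Call:" as name(argument=value, ...), one argument or row to a line, values as JSON. drive_tool: Moves the arm, as the interface text tells. Its arguments: {"type":"object","properties":{"rows":{"type":"array","items":{"type":"object","properties":{"dx":{"type":"number"},"dy":{"type":"number"},"dz":{"type":"number"},"wx":{"type":"number"},"wy":{"type":"number"},"wz":{"type":"number"},"hand":{"type":"number"}}}}},"required":["rows"]}

```bash
mkdir -p pics; python3 - <<'E'
from workcell import bot
import cv2,numpy as np
for c in ["scene","top"]:
    im=bot.camera(c); cv2.imwrite(f"pics/{c}0.png",im[...,::-1])
    k=bot.get_calibration(c); print(c,{a:np.round(b,4).tolist() if not isinstance(b,str) else b for a,b in k.items()})
    for t in ["press","push_face","nest","guard","bundle","spare","sleeve","bin","brush"]:
        r=bot.look_for(c,t); print(t,[(round(x["score"],2),np.round(x["extent"]).tolist()) for x in r[:3]])
o=bot.get_obs(); print(o["clock"],o["eef_pos"],o["tool_rot"])
E
```

```text
scene {'vfov': 56.2901, 'cx': 315.5006, 'cy': 237.7411, 'origin': [0.7903, -0.5647, 0.9056], 'rotation': [0.2929, 0.0853, 0.266, 0.9144]}
press [(0.67, [380.0, 148.0, 183.0, 297.0])]
push_face []
nest [(0.68, [366.0, 210.0, 64.0, 64.0]), (0.41, [294.0, 329.0, 26.0, 35.0]), (0.34, [380.0, 148.0, 187.0, 295.0])]
guard [(0.88, [400.0, 217.0, 48.0, 100.0]), (0.16, [258.0, 411.0, 170.0, 138.0])]
bundle [(0.91, [374.0, 189.0, 26.0, 28.0])]
spare [(0.69, [284.0, 288.0, 22.0, 36.0]), (0.64, [293.0, 329.0, 26.0, 31.0]), (0.62, [331.0, 343.0, 27.0, 37.0])]
sleeve [(0.85, [230.0, 303.0, 28.0, 30.0])]
bin [(0.56, [258.0, 409.0, 170.0, 141.0])]
brush [(0.63, [171.0, 360.0, 104.0, 27.0]), (0.39, [400.0, 216.0, 46.0, 97.0])]
top {'vfov': 54.3939, 'cx': 325.4553, 'cy': 236.3828, 'origin': [0.3734, -0.0832, 1.2536], 'rotation': [0.0374, -0.0528, -0.6961, 0.715]}
press [(0.93, [178.0, 229.0, 266.0, 138.0])]
push_face [(0.81, [258.0, 231.0, 66.0, 50.0]), (0.47, [267.0, 188.0, 87.0, 21.0]), (0.46, [177.0, 229.0, 268.0, 139.0])]
nest [(0.79, [256.0, 233.0, 70.0, 42.0])]
guard [(0.61, [269.0, 189.0, 83.0, 21.0]), (0.61, [258.0, 230.0, 62.0, 50.0])]
bundle [(0.72, [238.0, 232.0, 22.0, 22.0])]
spare [(0.92, [380.0, 204.0, 19.0, 24.0]), (0.78, [384.0, 236.0, 20.0, 19.0]), (0.75, [358.0, 262.0, 21.0, 22.0])]
sleeve [(0.6, [391.0, 291.0, 26.0, 16.0])]
bin [(0.81, [454.0, 214.0, 88.0, 102.0])]
brush [(0.93, [452.0, 304.0, 51.0, 66.0])]
1.0 [ 0.13568578 -0.48124836  0.24231657] [9.90574362e-01 1.36976026e-01 2.18640288e-05 1.84879519e-05]
```

View pics/scene0.png

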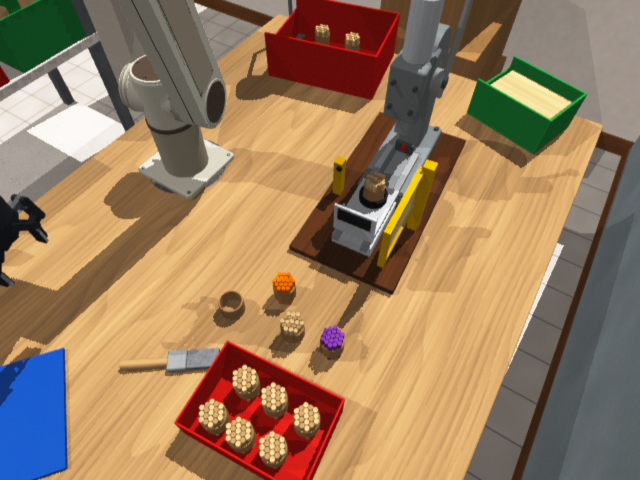

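View pics/top0.png

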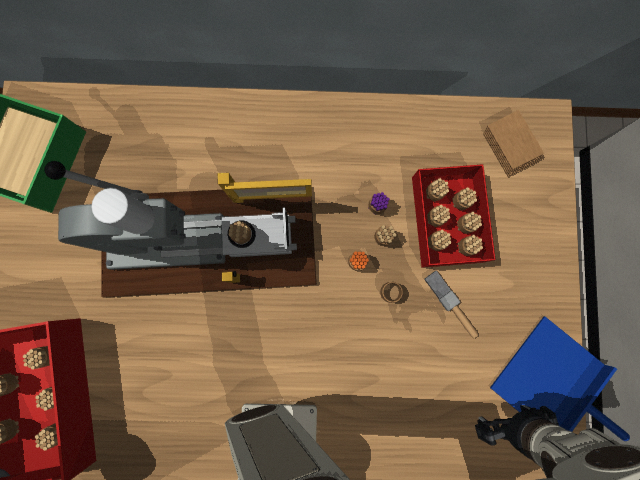

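The press front faces image right in the top view, roughly world -y. The board corners are at about (319,285), (102,297) and (316,191), the push plate at x≈288, and the guard's free end at (311,190). I'll zoom in for exact pixels.

```bash
python3 - <<'E'
import cv2
im=cv2.imread("pics/top0.png")[165:310,95:405]
cv2.imwrite("pics/crop.png",cv2.resize(im[:, 110:],None,fx=4,fy=4,interpolation=cv2.INTER_CUBIC))
E
cat > h.py <<'E'
from workcell import bot
import numpy as np
from scipy.spatial.transform import Rotation as R
from scipy.optimize import least_squares
def cam(c):
    k=bot.get_calibration(c); f=240/np.tan(np.radians(k["vfov"])/2)
    return k,f,R.from_quat(k["rotation"]).as_matrix(),np.array(k["origin"])
def ray(c,u,v,z):
    k,f,M,o=cam(c); d=M@np.array([(u-k["cx"])/f,-(v-k["cy"])/f,-1]); return o+d*(z-o[2])/d[2]
def proj(c,p):
    k,f,M,o=cam(c); q=(np.atleast_2d(p)-o)@M
    return np.c_[k["cx"]-f*q[:,0]/q[:,2], k["cy"]+f*q[:,1]/q[:,2]]
E
python3 - <<'E'
from h import *
for n,u,v,z in [("bfl",319,285,.018),("bbl",102,297,.018),("bfr",316,191,.018),("cpost",230,276,.13),("gpost",224,178,.23),("gend",311,184,.216),("bundle",240,232,.149),("plate a",286,208,.15),("plate b",290,247,.15),("spare",387,234,.07),("purple",380,201,.07),("orange",359,260,.07),("sleeve",392,292,.04)]:
    print(n,ray("top",u,v,z).round(3))
E
```

```text
bfl [ 0.403 -0.094  0.018]
bbl [0.357 0.468 0.018]
bfr [ 0.655 -0.079  0.018]
cpost [0.416 0.12  0.13 ]
gpost [0.63  0.126 0.23 ]
gend [ 0.626 -0.068  0.216]
bundle [0.52  0.098 0.149]
plate a [ 0.581 -0.009  0.15 ]
plate b [ 0.487 -0.022  0.15 ]
spare [ 0.536 -0.265  0.07 ]
purple [ 0.622 -0.246  0.07 ]
orange [ 0.467 -0.194  0.07 ]
sleeve [ 0.389 -0.284  0.04 ]
```

View pics/crop.png

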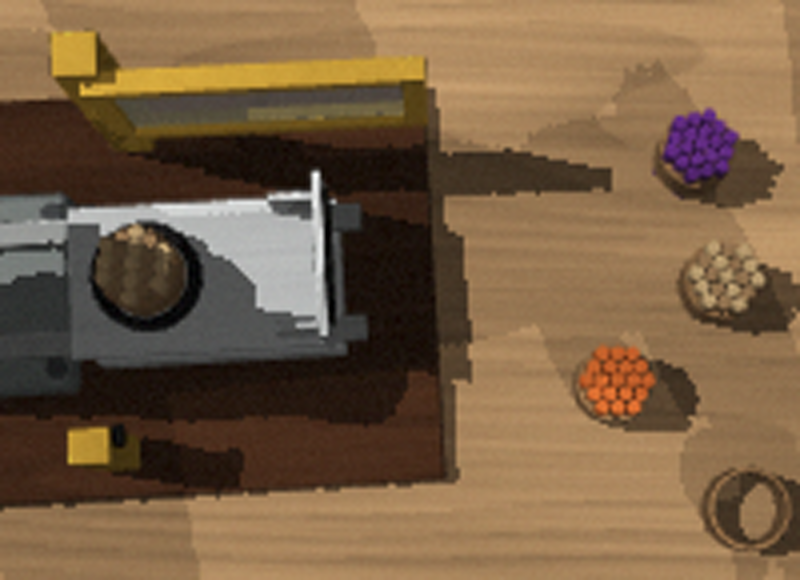

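The crop shows the plate's top edge at (285.5,208)–(287,248), the closing post top at (227,276.5), the guard post top at (223.8,178.5), and the guard's outer free corner at (311.5,179.5). Next I fit the press pose.

```bash
cat >> h.py <<'E'
P=np.array([[-.33,.135,.018],[.23,.135,.018],[-.118,.106,.13],[-.15,0,.149],[-.268,-.05,.15],[-.268,.05,.15]])
U=np.array([[317.5,285.5],[102,297],[227,276.5],[240,232],[285.5,208],[287,248.3]])
E
python3 - <<'E'
from h import *
def W(s,p): return np.asarray(p)@R.from_euler('z',s[2]).as_matrix().T+[s[0],s[1],0]
s=least_squares(lambda s:(proj("top",W(s,P))-U).ravel(),[.5,.24,1.6],loss='soft_l1').x
print(s.round(4),(proj("top",W(s,P))-U).round(1).tolist())
inv=lambda q:((q-[s[0],s[1],0])@R.from_euler('z',s[2]).as_matrix()).round(3)
for n,u,v,z in [("gpost",223.75,178.5,.23),("gend out",311.5,179.5,.216),("gend in",311.5,185,.216),("spare",387,234,.07),("purple",380,201,.07),("orange",359,260,.07),("sleeve",392,292,.04)]:
    q=ray("top",u,v,z);print(n,inv(q),q.round(3))
print("push",W(s,[-.268,0,.127]),"home",W(s,[-.118,0,.127]))
print("scene chk",proj("scene",W(s,[[-.268,0,.127],[-.118,.106,.13],[-.33,.135,.018],[-.33,-.135,.018]])).round())
o=bot.get_obs();print(R.from_quat(o["tool_rot"]).as_matrix().round(3))
E
```

```text
[0.5098 0.2519 1.6532] [[-0.9, -0.4], [-0.9, 0.3], [0.5, 0.3], [-1.8, -0.9], [1.3, -0.2], [1.8, 0.9]]
gpost [-0.135 -0.108  0.23 ] [0.629 0.127 0.23 ]
gend out [-0.33  -0.1    0.216] [ 0.636 -0.069  0.216]
gend in [-0.33  -0.087  0.216] [ 0.623 -0.069  0.216]
spare [-0.517  0.016  0.07 ] [ 0.536 -0.265  0.07 ]
purple [-0.505 -0.071  0.07 ] [ 0.622 -0.246  0.07 ]
orange [-0.441  0.079  0.07 ] [ 0.467 -0.194  0.07 ]
sleeve [-0.524  0.164  0.04 ] [ 0.389 -0.284  0.04 ]
push [ 0.53188913 -0.01523747  0.127     ] home [0.519546   0.13425383 0.127     ]
scene chk [[351. 220.]
 [337. 160.]
 [286. 246.]
 [390. 292.]]
[[ 0.962  0.271  0.   ]
 [ 0.271 -0.962 -0.   ]
 [ 0.     0.    -1.   ]]
```

Call:
drive_tool(
  rows=[
    {"dx":2,"dy":-1,"hand":0,"wz":0.5},
    {"dx":9.7,"dy":-5.7,"wz":2.2,"hand":0},
    {"dx":9.7,"dy":-5.7,"wz":2.2,"hand":0},
    {"dx":9.7,"dy":-5.7,"wz":2.2,"hand":0},
    {"dx":9.7,"dy":-5.7,"wz":2.2,"hand":0},
    {"dx":9.7,"dy":-5.7,"wz":2.2,"hand":0},
    {"dx":9.7,"dy":-5.7,"wz":2.2,"hand":0},
    {"dx":9.7,"dy":-5.7,"wz":2.2,"hand":0},
    {"dx":9.7,"dy":-5.7,"wz":2.2,"hand":0},
    {"dx":9.7,"dy":-5.7,"wz":2.2,"hand":0},
    {"dx":9.7,"dy":-5.7,"wz":2.2,"hand":0},
    {"dx":9.7,"dy":-5.7,"wz":2.2,"hand":0},
    {"dx":9.7,"dy":-5.7,"wz":2.2,"hand":0},
    {"dx":9.7,"dy":-5.7,"wz":2.2,"hand":0},
    {"dx":9.7,"dy":-5.7,"wz":2.2,"hand":0},
    {"dx":9.7,"dy":-5.7,"wz":2.2,"hand":0},
  ],
)

```text
invalid input at $.rows[0]: expected keys dx, dy, dz, wx, wy, wz, hand
```

Call:
drive_tool(
  rows=[
    {"dx":2,"dy":-1,"dz":0,"wx":0,"wy":0,"wz":0.5,"hand":0},
    {"dx":9.7,"dy":-5.7,"dz":0,"wx":0,"wy":0,"wz":2.2,"hand":0},
    {"dx":9.7,"dy":-5.7,"dz":0,"wx":0,"wy":0,"wz":2.2,"hand":0},
    {"dx":9.7,"dy":-5.7,"dz":0,"wx":0,"wy":0,"wz":2.2,"hand":0},
    {"dx":9.7,"dy":-5.7,"dz":0,"wx":0,"wy":0,"wz":2.2,"hand":0},
    {"dx":9.7,"dy":-5.7,"dz":0,"wx":0,"wy":0,"wz":2.2,"hand":0},
    {"dx":9.7,"dy":-5.7,"dz":0,"wx":0,"wy":0,"wz":2.2,"hand":0},
    {"dx":9.7,"dy":-5.7,"dz":0,"wx":0,"wy":0,"wz":2.2,"hand":0},
    {"dx":9.7,"dy":-5.7,"dz":0,"wx":0,"wy":0,"wz":2.2,"hand":0},
    {"dx":9.7,"dy":-5.7,"dz":0,"wx":0,"wy":0,"wz":2.2,"hand":0},
    {"dx":9.7,"dy":-5.7,"dz":0,"wx":0,"wy":0,"wz":2.2,"hand":0},
    {"dx":9.7,"dy":-5.7,"dz":0,"wx":0,"wy":0,"wz":2.2,"hand":0},
    {"dx":9.7,"dy":-5.7,"dz":0,"wx":0,"wy":0,"wz":2.2,"hand":0},
    {"dx":9.7,"dy":-5.7,"dz":0,"wx":0,"wy":0,"wz":2.2,"hand":0},
    {"dx":9.7,"dy":-5.7,"dz":0,"wx":0,"wy":0,"wz":2.2,"hand":0},
    {"dx":9.7,"dy":-5.7,"dz":0,"wx":0,"wy":0,"wz":2.2,"hand":0},
  ],
)

```text
clock: 2.6
eef_pos: [0.5243, -0.0766, 0.2426]
tool_rot: [0.999, 0.04, -0.0, 0.0]
ft_force: [-0.1, 0.1, 0.5]
grip_width: 0.0001
grasp_force: 0.0
```

Call:
drive_tool(
  rows=[
    {"dx":0,"dy":0,"dz":0.8,"wx":0,"wy":0,"wz":0,"hand":0},
    {"dx":0,"dy":0,"dz":1.6,"wx":0,"wy":0,"wz":0,"hand":0},
    {"dx":0,"dy":0,"dz":2.4,"wx":0,"wy":0,"wz":0,"hand":0},
    {"dx":0,"dy":0,"dz":2.4,"wx":0,"wy":0,"wz":0,"hand":0},
    {"dx":0,"dy":-0.2,"dz":2.4,"wx":0,"wy":0,"wz":0,"hand":0},
    {"dx":0,"dy":-0.4,"dz":2.4,"wx":0,"wy":0,"wz":0,"hand":0},
    {"dx":0,"dy":-0.4,"dz":2.4,"wx":0,"wy":0,"wz":0,"hand":0},
  ],
)

```text
clock: 3.3
eef_pos: [0.5251, -0.0542, 0.1249]
tool_rot: [0.999, 0.042, 0.002, 0.0]
ft_force: [0.0, -0.2, -1.0]
grip_width: 0.0001
grasp_force: 0.0
```

```bash
python3 - <<'E'
from workcell import bot
import cv2
cv2.imwrite("pics/s1.png",bot.camera("scene")[100:340,240:500][...,::-1].repeat(2,0).repeat(2,1))
E
```

```text
(no output)
```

View pics/s1.png

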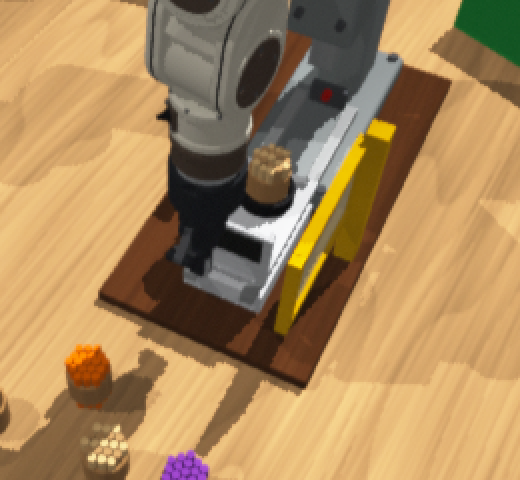

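```bash
python3 - <<'E'
from h import *
p=[[.525,-.054,.114],[.525,-.029,.114],[.532,-.015,.127],[.572,-.012,.127],[.492,-.018,.127],[.582,-.011,.15],[.482,-.019,.15]]
print(((proj("scene",p)-[240,100])*2).round())
E
```

```text
[[197. 269.]
 [209. 254.]
 [221. 241.]
 [255. 255.]
 [189. 227.]
 [266. 245.]
 [181. 211.]]
```

Call:
drive_tool(
  rows=[
    {"dx":0,"dy":-0.15,"dz":0,"wx":0,"wy":0,"wz":0,"hand":0},
    {"dx":0,"dy":-0.3,"dz":0,"wx":0,"wy":0,"wz":0,"hand":0},
    {"dx":0,"dy":-0.4,"dz":0,"wx":0,"wy":0,"wz":0,"hand":0},
    {"dx":0,"dy":-0.5,"dz":0,"wx":0,"wy":0,"wz":0,"hand":0},
    {"dx":0,"dy":-0.6,"dz":0,"wx":0,"wy":0,"wz":0,"hand":0},
    {"dx":0,"dy":-0.75,"dz":0,"wx":0,"wy":0,"wz":0,"hand":0},
    {"dx":0,"dy":-0.95,"dz":0,"wx":0,"wy":0,"wz":0,"hand":0},
    {"dx":0,"dy":-1.2,"dz":0,"wx":0,"wy":0,"wz":0,"hand":0},
    {"dx":0,"dy":-1.45,"dz":0,"wx":0,"wy":0,"wz":0,"hand":0},
    {"dx":0,"dy":-1.7,"dz":0,"wx":0,"wy":0,"wz":0,"hand":0},
    {"dx":0,"dy":-1.95,"dz":0,"wx":0,"wy":0,"wz":0,"hand":0},
    {"dx":0,"dy":-2.2,"dz":0,"wx":0,"wy":0,"wz":0,"hand":0},
    {"dx":0,"dy":-2.4,"dz":0,"wx":0,"wy":0,"wz":0,"hand":0},
  ],
)

```text
clock: 4.65
eef_pos: [0.5145, 0.0542, 0.1222]
tool_rot: [0.999, 0.05, -0.0, -0.005]
ft_force: [0.5, -3.8, -0.4]
grip_width: 0.0001
grasp_force: 1.8
```

Call:
drive_tool(
  rows=[
    {"dx":0,"dy":-0.2,"dz":0,"wx":0,"wy":0,"wz":0,"hand":0},
    {"dx":0,"dy":-0.4,"dz":0,"wx":0,"wy":0,"wz":0,"hand":0},
    {"dx":0,"dy":-0.6,"dz":0,"wx":0,"wy":0,"wz":0,"hand":0},
    {"dx":0,"dy":-0.75,"dz":0,"wx":0,"wy":0,"wz":0,"hand":0},
    {"dx":0,"dy":-0.85,"dz":0,"wx":0,"wy":0,"wz":0,"hand":0},
    {"dx":0,"dy":-0.95,"dz":0,"wx":0,"wy":0,"wz":0,"hand":0},
    {"dx":0,"dy":-1.0,"dz":0,"wx":0,"wy":0,"wz":0,"hand":0},
    {"dx":0,"dy":-1.0,"dz":0,"wx":0,"wy":0,"wz":0,"hand":0},
    {"dx":0,"dy":-1.0,"dz":0,"wx":0,"wy":0,"wz":0,"hand":0},
  ],
)

```text
clock: 5.55
eef_pos: [0.5128, 0.0782, 0.1228]
tool_rot: [0.998, 0.068, -0.001, -0.015]
ft_force: [0.6, -1.5, -0.8]
grip_width: 0.0005
grasp_force: 0.8
```

```bash
python3 - <<'E'
from workcell import bot
import cv2,numpy as np
a=bot.camera("scene")[0:300,240:540][...,::-1]; b=bot.camera("top")[140:340,100:360][...,::-1]
c=np.zeros((600,800,3),np.uint8); c[:400,:400]=cv2.resize(a,(400,400)); c[:308,400:]=cv2.resize(b,(400,308))
cv2.imwrite("pics/s2.png",c)
o=bot.get_obs()
for k in ["clock","joint_pos","joint_vel","tau","eef_pos","ft_force","ft_torque"]: print(k,np.round(o[k],3))
E
```

```text
clock 5.65
joint_pos [ 0.135  0.361 -0.153  1.057  0.03   3.141]
joint_vel [ 0.001 -0.002  0.001 -0.001  0.     0.001]
tau [ 6.5400e-01 -4.0862e+01  2.3352e+01 -2.4900e-01  4.7200e-01  1.0000e-03]
eef_pos [0.513 0.078 0.123]
ft_force [ 0.248 -1.286 -1.168]
ft_torque [-0.295  0.087  0.01 ]
```

View pics/s2.png

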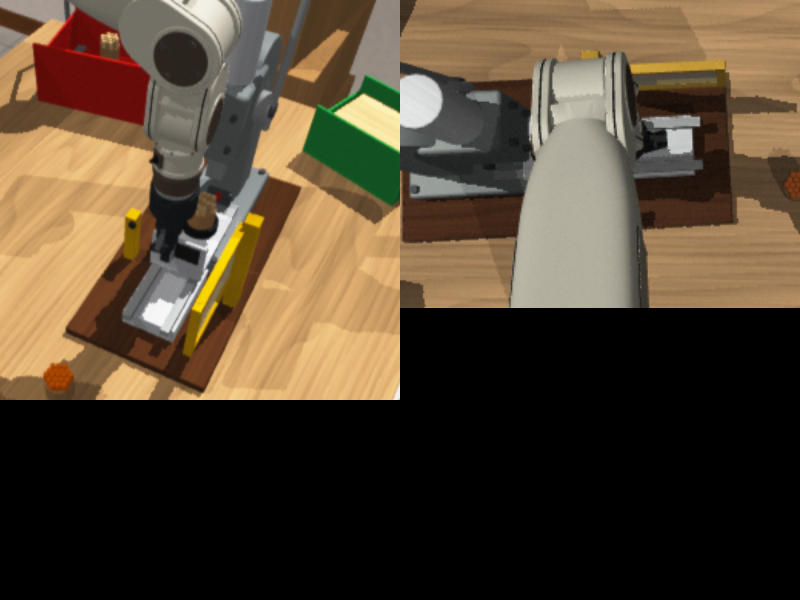

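Joint 6 hit its range end, so the push stalled. I'll back off, unwind the wrist by 90°, then tilt the tool away from the press head.

Call:
drive_tool(
  rows=[
    {"dx":0,"dy":0.6,"dz":0,"wx":0,"wy":0,"wz":0,"hand":0},
    {"dx":0,"dy":1.2,"dz":0,"wx":0,"wy":0,"wz":0,"hand":0},
    {"dx":0,"dy":1.6,"dz":0,"wx":0,"wy":0,"wz":-1,"hand":0},
    {"dx":0,"dy":1.6,"dz":0,"wx":0,"wy":0,"wz":-2.5,"hand":0},
    {"dx":0,"dy":1.6,"dz":0,"wx":0,"wy":0,"wz":-4,"hand":0},
    {"dx":0,"dy":1.6,"dz":0,"wx":0,"wy":0,"wz":-5.5,"hand":0},
    {"dx":0,"dy":1.6,"dz":0,"wx":0,"wy":0,"wz":-7,"hand":0},
    {"dx":0,"dy":1.6,"dz":0,"wx":0,"wy":0,"wz":-8.5,"hand":0},
    {"dx":0,"dy":1.6,"dz":0,"wx":0,"wy":0,"wz":-10,"hand":0},
    {"dx":0,"dy":1.6,"dz":0,"wx":0,"wy":0,"wz":-11.5,"hand":0},
    {"dx":0,"dy":1.6,"dz":0,"wx":0,"wy":0,"wz":-13,"hand":0},
    {"dx":0,"dy":1.6,"dz":0,"wx":0,"wy":0,"wz":-14.5,"hand":0},
    {"dx":0,"dy":1.6,"dz":0,"wx":0,"wy":0,"wz":-16,"hand":0},
    {"dx":0,"dy":1.6,"dz":0,"wx":0,"wy":0,"wz":-17.5,"hand":0},
    {"dx":0,"dy":1.6,"dz":0,"wx":0,"wy":0,"wz":-18,"hand":0},
    {"dx":0,"dy":1.6,"dz":0,"wx":0,"wy":0,"wz":-18,"hand":0},
  ],
)

```text
clock: 7.25
eef_pos: [0.5244, -0.0007, 0.1209]
tool_rot: [0.657, 0.753, 0.01, -0.011]
ft_force: [-0.3, 0.4, 0.1]
grip_width: 0.0001
grasp_force: 0.0
```

```bash
python3 - <<'E'
from h import *
o=bot.get_obs()
for k in ["clock","joint_pos","eef_pos","ft_force"]: print(k,np.round(o[k],3))
print(R.from_quat(o["tool_rot"]).as_matrix().round(3))
E
```

```text
clock 7.25
joint_pos [-0.018  0.375 -0.138  1.062  0.03   1.417]
eef_pos [ 0.524 -0.001  0.121]
ft_force [-0.308  0.377  0.111]
[[-0.135  0.991 -0.003]
 [ 0.99   0.135  0.03 ]
 [ 0.03   0.001 -1.   ]]
```

Call:
drive_tool(
  rows=[
    {"dx":0,"dy":0,"dz":0,"wx":0,"wy":1,"wz":0.3,"hand":0},
    {"dx":0.2,"dy":0,"dz":0,"wx":0,"wy":2,"wz":0.6,"hand":0},
    {"dx":0.5,"dy":0,"dz":0,"wx":0,"wy":3,"wz":0.6,"hand":0},
    {"dx":0.8,"dy":0.04,"dz":0,"wx":0,"wy":3,"wz":0.6,"hand":0},
    {"dx":1.1,"dy":0.06,"dz":0,"wx":0,"wy":3,"wz":0.6,"hand":0},
    {"dx":1.3,"dy":0.07,"dz":0,"wx":0,"wy":3,"wz":0.6,"hand":0},
    {"dx":1.5,"dy":0.08,"dz":0,"wx":0,"wy":3,"wz":0.6,"hand":0},
    {"dx":1.6,"dy":0.09,"dz":0,"wx":0,"wy":3,"wz":0.6,"hand":0},
    {"dx":1.7,"dy":0.09,"dz":0,"wx":0,"wy":3,"wz":0.6,"hand":0},
    {"dx":1.8,"dy":0.1,"dz":0,"wx":0,"wy":3,"wz":0.6,"hand":0},
    {"dx":1.9,"dy":0.1,"dz":0,"wx":0,"wy":3,"wz":0.6,"hand":0},
    {"dx":2.0,"dy":0.1,"dz":0,"wx":0,"wy":3,"wz":0.6,"hand":0},
    {"dx":2.1,"dy":0.1,"dz":0,"wx":0,"wy":3,"wz":0.6,"hand":0},
  ],
)

```text
clock: 8.55
eef_pos: [0.5151, 0.1032, 0.1232]
tool_rot: [0.67, 0.728, 0.095, -0.109]
ft_force: [1.4, -3.6, -2.0]
grip_width: -0.0
grasp_force: 1.8
```

Call:
drive_tool(
  rows=[
    {"dx":0.1,"dy":0,"dz":0.03,"wx":0,"wy":0,"wz":0,"hand":0},
    {"dx":0.2,"dy":0,"dz":0.06,"wx":0,"wy":0,"wz":0,"hand":0},
    {"dx":0.3,"dy":0,"dz":0.09,"wx":0,"wy":0,"wz":0,"hand":0},
    {"dx":0.3,"dy":0,"dz":0.09,"wx":0,"wy":0,"wz":0,"hand":0},
  ],
)

```text
clock: 8.95
eef_pos: [0.513, 0.1202, 0.1236]
tool_rot: [0.67, 0.728, 0.095, -0.11]
ft_force: [0.7, -0.7, -0.1]
grip_width: -0.0003
grasp_force: 0.2
```

Call:
drive_tool(
  rows=[
    {"dx":0.05,"dy":0,"dz":0.015,"wx":0,"wy":0,"wz":0,"hand":0},
    {"dx":0.1,"dy":0,"dz":0.03,"wx":0,"wy":0,"wz":0,"hand":0},
    {"dx":0.15,"dy":0,"dz":0.045,"wx":0,"wy":0,"wz":0,"hand":0},
  ],
)

```text
clock: 9.25
eef_pos: [0.5128, 0.1237, 0.1236]
tool_rot: [0.671, 0.728, 0.092, -0.107]
ft_force: [-1.3, -19.2, 8.1]
grip_width: -0.0001
grasp_force: 9.4
```

Call:
drive_tool(
  rows=[
    {"dx":0,"dy":0,"dz":0,"wx":0,"wy":0,"wz":0,"hand":0},
    {"dx":0,"dy":0,"dz":0,"wx":0,"wy":0,"wz":0,"hand":0},
    {"dx":-0.4,"dy":0,"dz":-0.12,"wx":0,"wy":0,"wz":0,"hand":0},
    {"dx":-1,"dy":0,"dz":-0.3,"wx":0,"wy":-1,"wz":0,"hand":0},
    {"dx":-1.6,"dy":0,"dz":-0.48,"wx":0,"wy":-2,"wz":0,"hand":0},
    {"dx":-2.2,"dy":0,"dz":-0.66,"wx":0,"wy":-3.3,"wz":0,"hand":0},
    {"dx":-2.2,"dy":0,"dz":-0.66,"wx":0,"wy":-3.3,"wz":0,"hand":0},
  ],
)

```text
clock: 9.95
eef_pos: [0.5223, 0.0127, 0.1239]
tool_rot: [0.677, 0.736, -0.002, -0.004]
ft_force: [0.9, 1.4, 0.2]
grip_width: -0.0002
grasp_force: 0.0
```

```bash
cat > see.py <<'E'
from h import *
import cv2,sys
a=bot.camera("scene")[0:300,240:540][...,::-1]; b=bot.camera("top")[140:340,100:400][...,::-1]
c=np.zeros((500,800,3),np.uint8); c[:500,:400]=cv2.resize(a,(400,500)); c[:266,400:]=cv2.resize(b,(400,266))
cv2.imwrite(sys.argv[1],c)
o=bot.get_obs()
for k in ["clock","joint_pos","eef_pos","ft_force"]: print(k,np.round(o[k],3))
print(R.from_quat(o["tool_rot"]).as_matrix().round(3))
E
python3 see.py pics/s3.png
```

```text
clock 10.05
joint_pos [ 0.023  0.373 -0.133  1.074  0.006  1.509]
eef_pos [0.522 0.014 0.123]
ft_force [-0.385 -0.832 -0.67 ]
[[-0.084  0.996 -0.01 ]
 [ 0.996  0.084  0.006]
 [ 0.006 -0.009 -1.   ]]
```

View pics/s3.png

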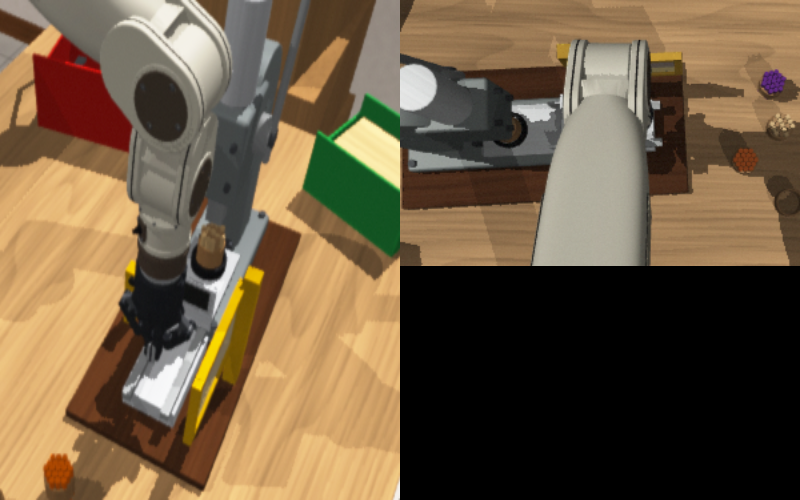

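```bash
python3 - <<'E'
from h import *
s=[.5098,.2519,1.6532]; W=lambda p:np.asarray(p)@R.from_euler('z',s[2]).as_matrix().T+[s[0],s[1],0]
for p in [[0,0,.149],[-.02,0,.149],[-.118,-.05,.15]]:
    a=proj("scene",W(p))[0]; b=proj("top",W(p))[0]; print(p,((a-[240,0])*[4/3,5/3]).round(),((b-[100,140])*4/3+[400,0]).round())
E
```

```text
[0, 0, 0.149] [210. 231.] [499. 126.]
[-0.02, 0, 0.149] [206. 239.] [511. 125.]
[-0.118, -0.05, 0.15] [212. 294.] [565.  95.]
```

Call:
drive_tool(
  rows=[
    {"dx":-0.2,"dy":0,"dz":-0.9,"wx":0,"wy":0,"wz":0,"hand":0},
    {"dx":-0.5,"dy":0,"dz":-1.8,"wx":0,"wy":0,"wz":0,"hand":0},
    {"dx":-0.7,"dy":0,"dz":-2.7,"wx":0,"wy":0,"wz":0,"hand":0},
    {"dx":-0.9,"dy":0,"dz":-3.5,"wx":0,"wy":0,"wz":0,"hand":0},
    {"dx":-0.9,"dy":0,"dz":-3.5,"wx":0,"wy":0,"wz":0,"hand":0},
    {"dx":-0.9,"dy":0.8,"dz":-3.5,"wx":0,"wy":0,"wz":0,"hand":0},
    {"dx":-0.9,"dy":1.6,"dz":-3.5,"wx":0,"wy":0,"wz":0,"hand":0},
    {"dx":-0.9,"dy":2.4,"dz":-3.5,"wx":0,"wy":0,"wz":0,"hand":0},
    {"dx":-0.9,"dy":3.1,"dz":-3.5,"wx":0,"wy":0,"wz":0,"hand":0},
    {"dx":-0.9,"dy":3.1,"dz":-3.5,"wx":0,"wy":0,"wz":0,"hand":0},
    {"dx":-0.9,"dy":3.1,"dz":-3.5,"wx":0,"wy":0,"wz":0,"hand":0},
  ],
)

```text
clock: 11.15
eef_pos: [0.682, -0.0186, 0.2937]
tool_rot: [0.676, 0.736, -0.003, -0.006]
ft_force: [-0.2, -0.0, -1.1]
grip_width: 0.0002
grasp_force: 0.0
```

```bash
python3 see.py pics/s4.png
```

```text
clock 11.25
joint_pos [-0.029  0.649  0.775  1.707  0.003  1.457]
eef_pos [ 0.681 -0.019  0.297]
ft_force [ 0.494 -0.116  0.687]
[[-0.084  0.996 -0.01 ]
 [ 0.996  0.084  0.003]
 [ 0.004 -0.01  -1.   ]]
```

View pics/s4.png

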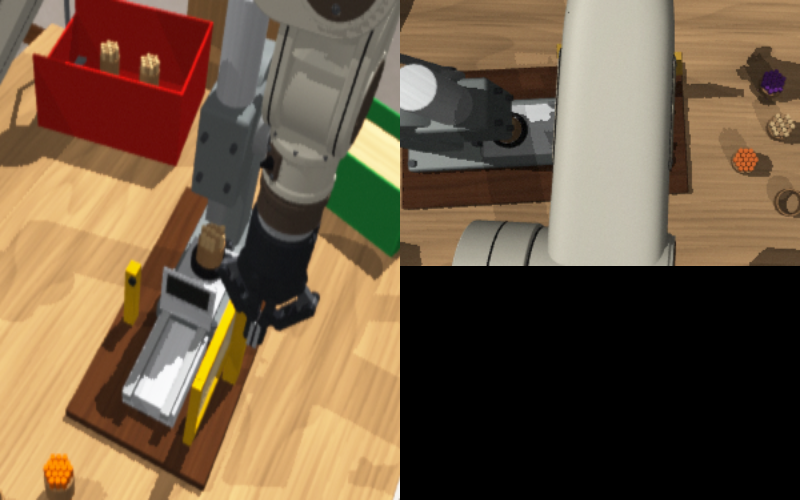

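Call:
drive_tool(
  rows=[
    {"dx":0,"dy":0,"dz":0.7,"wx":0,"wy":0,"wz":0,"hand":0},
    {"dx":0,"dy":0,"dz":1.4,"wx":0,"wy":0,"wz":0,"hand":0},
    {"dx":0,"dy":0,"dz":1.9,"wx":0,"wy":0,"wz":0,"hand":0},
    {"dx":0,"dy":0,"dz":1.9,"wx":0,"wy":0,"wz":0,"hand":0},
    {"dx":0,"dy":-0.3,"dz":1.9,"wx":0,"wy":0,"wz":0,"hand":0},
    {"dx":0,"dy":-0.6,"dz":1.9,"wx":0,"wy":0,"wz":0,"hand":0},
    {"dx":0,"dy":-0.8,"dz":1.9,"wx":0,"wy":0,"wz":0,"hand":0},
    {"dx":0,"dy":-1.0,"dz":1.9,"wx":0,"wy":0,"wz":0,"hand":0},
    {"dx":0,"dy":-1.2,"dz":1.9,"wx":0,"wy":0,"wz":0,"hand":0},
    {"dx":0,"dy":-1.5,"dz":1.9,"wx":0,"wy":0,"wz":0,"hand":0},
  ],
)

```text
clock: 12.25
eef_pos: [0.6073, -0.0257, 0.2066]
tool_rot: [0.677, 0.736, 0.0, -0.002]
ft_force: [1.2, 1.1, -0.1]
grip_width: 0.0003
grasp_force: 0.6
```

```bash
python3 see.py pics/s5.png
```

```text
clock 12.35
joint_pos [-0.044  0.473  0.249  1.351  0.002  1.443]
eef_pos [ 0.606 -0.026  0.207]
ft_force [-0.337  0.389 -0.322]
[[-0.083  0.996 -0.005]
 [ 0.997  0.083  0.002]
 [ 0.002 -0.005 -1.   ]]
```

View pics/s5.png

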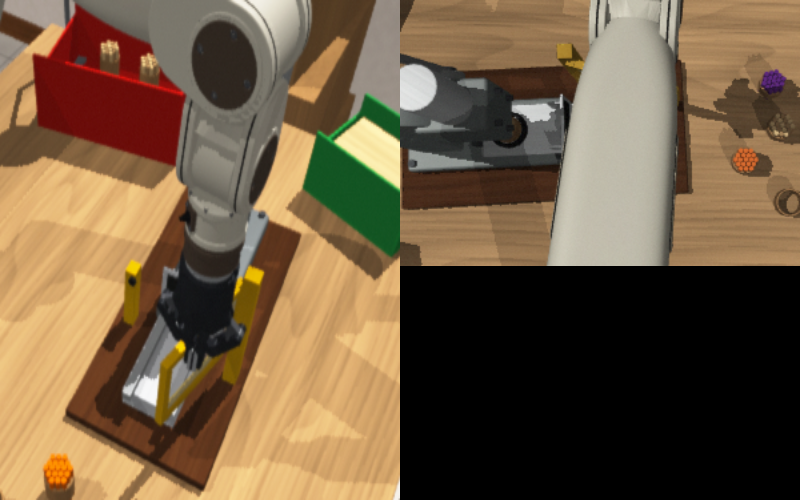

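Call:
drive_tool(
  rows=[
    {"dx":0.1,"dy":-0.4,"dz":0.1,"wx":0,"wy":0,"wz":0,"hand":0},
    {"dx":0.24,"dy":-0.86,"dz":0.1,"wx":0,"wy":0,"wz":0,"hand":0},
    {"dx":0.46,"dy":-1.26,"dz":0.1,"wx":0,"wy":0,"wz":0,"hand":0},
    {"dx":0.74,"dy":-1.62,"dz":0.1,"wx":0,"wy":0,"wz":0,"hand":0},
    {"dx":1.07,"dy":-1.94,"dz":0.1,"wx":0,"wy":0,"wz":0,"hand":0},
    {"dx":1.26,"dy":-2.07,"dz":0.1,"wx":0,"wy":0,"wz":0,"hand":0},
    {"dx":1.44,"dy":-2.2,"dz":0.1,"wx":0,"wy":0,"wz":0,"hand":0},
    {"dx":1.7,"dy":-2.33,"dz":0.1,"wx":0,"wy":0,"wz":0,"hand":0},
    {"dx":1.99,"dy":-2.44,"dz":0.1,"wx":0,"wy":0,"wz":0,"hand":0},
    {"dx":2.13,"dy":-2.49,"dz":0.1,"wx":0,"wy":0,"wz":0,"hand":0},
  ],
)

```text
clock: 13.35
eef_pos: [0.4733, 0.0709, 0.1993]
tool_rot: [0.677, 0.736, -0.002, -0.004]
ft_force: [0.5, -0.1, -0.5]
grip_width: -0.0001
grasp_force: 0.4
```

Call:
drive_tool(
  rows=[
    {"dx":0.1,"dy":-0.03,"dz":0,"wx":0,"wy":0,"wz":0,"hand":0},
    {"dx":0.2,"dy":-0.05,"dz":0,"wx":0,"wy":0,"wz":0,"hand":0},
    {"dx":0.3,"dy":-0.06,"dz":0,"wx":0,"wy":0,"wz":0,"hand":0},
    {"dx":0.35,"dy":-0.07,"dz":0,"wx":0,"wy":0,"wz":0,"hand":0},
    {"dx":0.35,"dy":-0.07,"dz":0,"wx":0,"wy":0,"wz":0,"hand":0},
  ],
)

```text
clock: 13.85
eef_pos: [0.4684, 0.0872, 0.199]
tool_rot: [0.677, 0.736, -0.002, -0.004]
ft_force: [0.2, -0.3, 0.1]
grip_width: -0.0001
grasp_force: 0.0
```

Call:
drive_tool(
  rows=[
    {"dx":0.06,"dy":0,"dz":0,"wx":0,"wy":0,"wz":0,"hand":0},
    {"dx":0.12,"dy":0,"dz":0,"wx":0,"wy":0,"wz":0,"hand":0},
    {"dx":0.18,"dy":0,"dz":0,"wx":0,"wy":0,"wz":0,"hand":0},
    {"dx":0.18,"dy":0,"dz":0,"wx":0,"wy":0,"wz":0,"hand":0},
  ],
)

```text
clock: 14.25
eef_pos: [0.4678, 0.0963, 0.1992]
tool_rot: [0.677, 0.736, -0.002, -0.004]
ft_force: [-0.0, 0.3, -0.6]
grip_width: 0.0002
grasp_force: 0.0
```

Call:
drive_tool(
  rows=[
    {"dx":0.05,"dy":0,"dz":0,"wx":0,"wy":0,"wz":0,"hand":0},
    {"dx":0.1,"dy":0,"dz":0,"wx":0,"wy":0,"wz":0,"hand":0},
    {"dx":0.1,"dy":0,"dz":0,"wx":0,"wy":0,"wz":0,"hand":0},
  ],
)

```text
clock: 14.55
eef_pos: [0.4677, 0.097, 0.1993]
tool_rot: [0.678, 0.735, -0.005, -0.0]
ft_force: [0.9, -13.4, 1.2]
grip_width: 0.0003
grasp_force: 6.4
```

Call:
drive_tool(
  rows=[
    {"dx":0.02,"dy":0,"dz":0,"wx":0,"wy":0,"wz":0,"hand":0},
    {"dx":0.02,"dy":0,"dz":0,"wx":0,"wy":0,"wz":0,"hand":0},
    {"dx":0,"dy":0,"dz":0,"wx":0,"wy":0,"wz":0,"hand":0},
    {"dx":-0.3,"dy":0,"dz":0,"wx":0,"wy":0,"wz":0,"hand":0},
    {"dx":-0.9,"dy":0,"dz":0,"wx":0,"wy":0,"wz":0,"hand":0},
    {"dx":-1.7,"dy":0,"dz":-0.3,"wx":0,"wy":0,"wz":0,"hand":0},
    {"dx":-2.5,"dy":0,"dz":-0.6,"wx":0,"wy":0,"wz":0,"hand":0},
    {"dx":-3.3,"dy":0,"dz":-0.9,"wx":0,"wy":0,"wz":0,"hand":0},
    {"dx":-4.1,"dy":0,"dz":-1,"wx":0,"wy":0,"wz":0,"hand":0},
    {"dx":-4.1,"dy":0,"dz":-1,"wx":0,"wy":0,"wz":0,"hand":0},
    {"dx":-4.1,"dy":0,"dz":-1,"wx":0,"wy":0,"wz":0,"hand":0},
  ],
)

```text
clock: 15.65
eef_pos: [0.4851, -0.1042, 0.2487]
tool_rot: [0.678, 0.735, -0.002, -0.004]
ft_force: [0.3, 0.8, -0.6]
grip_width: 0.0001
grasp_force: 0.0
```

```bash
python3 see.py pics/s6.png
```

```text
clock 15.75
joint_pos [-0.209  0.237  0.016  1.36   0.     1.277]
eef_pos [ 0.485 -0.103  0.248]
ft_force [-0.491 -0.505  0.055]
[[-0.084  0.996 -0.01 ]
 [ 0.996  0.084  0.003]
 [ 0.003 -0.009 -1.   ]]
```

View pics/s6.png

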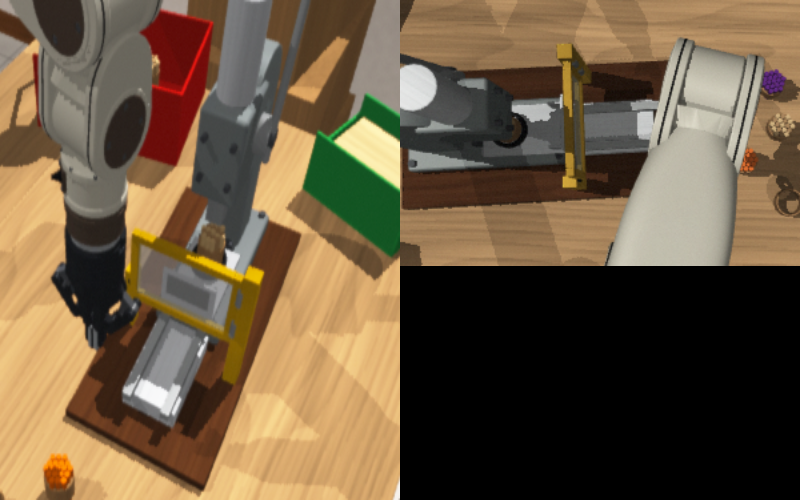

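The guard spans from the hinge post to the closing post (top-view crop, column about 572). The plate is home behind it, the bundle stands upright, and the arm is clear of everything.

```bash
python3 -c "
from workcell import bot
print(bot.job_done())"
```

```text
the job is handed in; nothing more can be done
None
```

The slide is home against its stop and the guard is shut against its stop, both felt as a force rise at the end of the push; the bundle is upright in the nest, nothing else on the bench was touched as far as I could see, and the job is handed in (no verdict was returned).

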